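# Set the bread slicer's thickness stop and take up its play

## Task

Set the bread slicer's stop plate to the mark on the scale with the handwheel: wind the plate well past the mark towards the wheel (some 5 mm), then wind it back onto the mark from that side, so that the play in its drive is taken up, and let go of the wheel. Then prove it with a fingertip: press on the plate's wooden facing, gently but firmly (about 10 N, never above 20 N), towards the wheel, as the loaf will do; it must not give, and once you let go it must still stand on the mark. Do not shift the mark or the things standing round the slicer.

Things in the scene. Friction and masses are not known exactly. Their poses are not given: they have to be found in the camera images.
- slicer: Bread slicing guide fixed to the counter: board 140 x 340 x 20 mm. Origin: centre of its underside. y runs along it from the knife slot (thin upright posts 110 mm high at y = -144, x = +-62 mm) to the wheel (white gear housing 98 x 100 mm, 68 mm high, at y = +110 mm); x points away from the robot at yaw 0, z up. The stop plate slides between them along y on two rods.
- wheel (a joint): Steel handwheel on top of the gear housing, rim radius 45 mm, rim top 88 mm up. Rad, growing clockwise from above; clockwise drives the stop plate towards the wheel (slicer +y), 6 mm per rad. Range -0.3 to 13.5, start 0.3 to 1.2. Takes 0.25 N m (6 N at the crank), stays where left. The drive has 6 mm of play: after a reversal it turns about 1 rad before the plate follows.
- wheel_centre (a point): Point on the handwheel's vertical axis at mid-height of the crank knob, 114 mm above the counter.
- crank: Black crank knob on the wheel's rim, upright, 16 mm in diameter, 50 mm high, from 89 to 139 mm above the counter, 45 mm from the wheel's axis; it revolves freely about its own vertical axis. Origin: centre of its underside.
- crank_mid (a point): Centre of the crank knob at half its height, 114 mm above the counter: where to pinch it from above.
- stop: Upright steel stop plate, 92 mm wide (slicer x), 6 mm thick, top 86 mm above the counter, on a carriage that a lug of the drive pushes either way, with the 6 mm of play; with it goes a wooden facing. Slides only along slicer y, friction 3 N; with the lug bearing on it from the wheel's side it resists a push towards the wheel. Axes as the slicer's; origin below the plate's face, at counter height.
- stop_face (a point): Point on the steel plate's face (the side towards the knife slot), at its middle, 74 mm up. In front of it stands the wooden facing, 70 mm wide, 40 to 82 mm above the counter, clamped firmly on two pins: its front lies somewhere from 6 to 30 mm before this point (slicer -y), different each time and not measured: feel for it. Press there towards slicer +y.
- stop_index (a point): End of the dark index blade (2.4 mm thick) that sticks out of the stop plate's robot-side edge over the scale rail, 53 mm above the counter.
- mark (a point): End of the dark upright blade (2.4 mm thick, top 58 mm up) on the small rider on the scale rail, at the slicer's robot-side edge: the mark. The plate is on the mark when index blade and this blade stand in line, i.e. both ends have the same y in the slicer's frame. The rider could slide along the rail: leave it.
- tin_fish: Low round food tin, 86 mm diameter, 40 mm high, standing beyond the wheel end of the slicer. Origin: centre of its underside.
- espresso_cup: Small white cup with a handle, 62 x 87 x 51 mm, beside the knife-slot end. Origin: centre of its underside.
- garlic: Head of garlic, 60 mm, behind the slicer. Origin: centre of its underside.

How it is judged:
By the outcome, as a careful person would: the job done as asked, in the order asked, and still so for the second after the job is handed in, with the robot touching nothing.
It also fails if it takes over 70 s, if anything falls off the work surface, if the arm or the gripper's body presses on something with over 40 N, if the wrist force passes 120 N, or if a joint passes its speed limit or range.

## Robot

A 6-joint arm with a two-finger parallel gripper is mounted at the origin on a cart in front of the work surface, level with it; the furniture and walls round the work are solid. World frame = base frame: x ahead of the robot, y to its left, z up, the work surface at z = 0. Lengths are in m, angles in rad, forces in N, time in s.
With the tool pointing down it reaches from about 0.25 to 0.775 m from the base axis. Payload 4 kg.
Tool frame: the origin (TCP) lies at the very end of the fingers, on their centre line; the grasp point (between the pads) lies 19 mm behind it; z points along the fingers, y is the line along which they close (so a half turn about z gives the same grasp; the last joint's range is limited). The gripper opens to 94 mm and grips with 3 to 60 N. Pads are 16 mm wide; open, the fingers measure 119 mm over their backs; the gripper's body (75 mm by 177 mm) begins 78 mm behind the grasp point.
Start: joints at [-1.245, 0.087, 1.371, -0, 1.684, -0.103], TCP at [0.229, -0.5, 0.206] pointing down, gripper open.
Joint ranges: [-3.1, 3.1], [-0.76, 2.03], [0.27, 2.55], [-1.08, 4.22], [0.17, 2.65], [-2.57, 2.57]. Speed limits (rad/s): [2.79, 2.79, 3.14, 3.14, 3.14, 3.14].

## Interface

Orientations are given as [roll, pitch, yaw] about the fixed x, y, z axes, in that order (R = Rz(yaw) Ry(pitch) Rx(roll)).
In Python, from bench import robot, vision gives the robot as it stands.
- The arm moves only by the shell command python3 -m crank 'ROWS'. ROWS is JSON, a list of rows, each a list of 3 entries, a list of its own where there are three numbers: the closure, from 0 (fully open) to 1 (shut), then the shift along the tool's x, y, z in m, then the turn, a rotation vector about the tool's x, y, z in degrees. A call has 1 to 8 rows; each row shifts and turns the commanded pose from where the row before left it, along the tool's axes as they then stand; what a row does not reach is not made up. A row lasts 1/10 s, in which the tool goes at most 50 mm and 8.59 degrees, less where a joint would pass 70% of its speed; a pose out of reach is approached as far as the arm can. A call with a gripper value outside its range is refused whole. The fingers move at their own pace and stop on an object; the grip force is fixed at half the most. Time passes only in rows, so rows that do not move let the fingers close. It gives the time, the measured TCP pose, the force, the opening and the grip force at its end, in the units of the state.
- robot.get_obs(): the state, without advancing time (a new reading comes with each control period).
- vision.snapshot(name): name is "scene" or "top"; returns a dict with "color" (480x640x3 uint8, red, green, blue), "z_map" (480x640 float32, m along the optical axis (not along the pixel's ray), 0 where there is no reading), "fx", "fy", "cx", "cy" (pixels), "R" (3x3) and "t" (3): a world point X has camera coordinates R X + t. Camera axes: x right, y down, z forward; pixel columns grow to the right and rows downward; lengths in m; the calibration is good to about 2 mm. A picture is of the moment at which its call begins.
- robot.close_job(): hands the job in; it is judged then, once.
The state is a dict: "time": time; "joint_positions": joint angles; "qvel": joint speeds; "joint_torque": joint torques, N m; "tool_pos": TCP position; "ee_rot": TCP orientation; "wrist_force": force on the tool from outside, world axes, zero at the start; "wrist_torque": the same for the moment, N m; "width": finger opening in m; "finger_force": force on a finger pad.
Only numpy, scipy, OpenCV 4.12 (cv2) and the standard library are available. Lean on these libraries where they do the work, as an engineer would, in place of code of your own. Each camera call takes 0.05 s, during which the arm holds its last target. There are 200 camera calls.

## Working session

There is one attempt and no reset: what is moved stays moved. The work goes in short steps, Python scripts to look and compute and a shell command to move; the robot and the scene stay as the last step left them, time stands still between calls to the robot, and variables do not carry over. Pictures are saved under pics/ and viewed, at most 10 in all, crops included, and the job is handed in when it is done.

```bash
ls; mkdir -p pics
python3 - <<'E'
from bench import robot, vision
import cv2,numpy as np
o=robot.get_obs();print({k:np.round(v,3) for k,v in o.items()})
for n in("scene","top"):
    s=vision.snapshot(n);cv2.imwrite(f"pics/{n}0.png",s["color"][:,:,::-1]);np.savez(f"{n}0.npz",**s);print(n,s["fx"],s["cx"],s["cy"],s["R"],s["t"])
E
```

```text
pics
{'time': np.float64(0.0), 'joint_positions': array([-1.245,  0.088,  1.372, -0.   ,  1.684, -0.103]), 'qvel': array([-0.002,  0.001, -0.   , -0.001,  0.002, -0.003]), 'joint_torque': array([ 1.0000e-03, -3.4018e+01, -3.0243e+01,  7.2000e-02,  3.3000e-02,
       -0.0000e+00]), 'tool_pos': array([ 0.229, -0.5  ,  0.204]), 'ee_rot': array([-3.139, -0.   ,  0.429]), 'wrist_force': array([-0.071,  0.007, -0.921]), 'wrist_torque': array([-0.06 ,  0.015, -0.022]), 'finger_force': np.float64(0.0), 'width': np.float64(0.094)}
scene 609.6703539267575 316.9084994639034 254.1836966887055 [[-0.40887253 -0.91247081  0.01484136]
 [-0.70017739  0.30323184 -0.64637611]
 [ 0.58529897 -0.27467703 -0.7628746 ]] [0.27258884 0.45492244 0.89511107]
top 492.043709928793 322.61062923660774 235.8336490001227 [[ 0.07677785 -0.99704037 -0.00395683]
 [-0.97623971 -0.07436834 -0.20353226]
 [ 0.20263562  0.01948958 -0.97906024]] [0.00770479 0.57592624 0.8487744 ]
```

View pics/scene0.png

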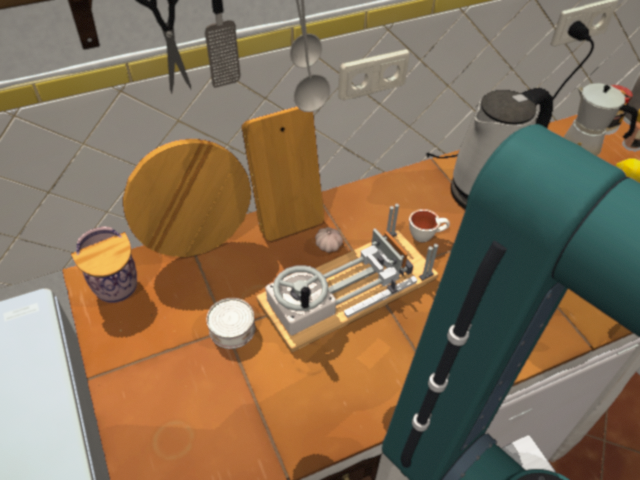

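View pics/top0.png

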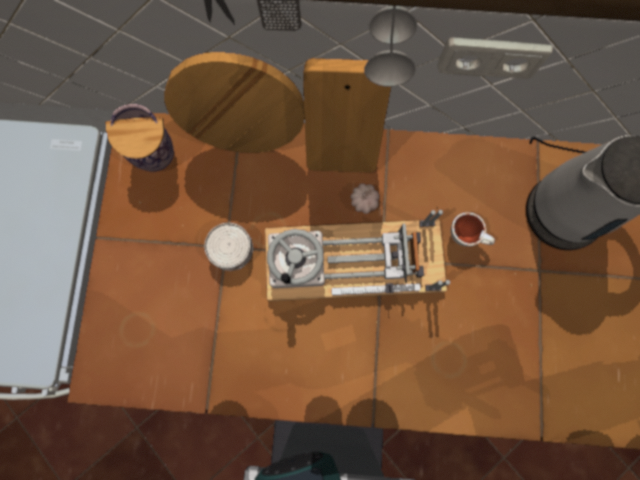

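The top view shows the slicer at cols 265–446, rows 222–300, with the wheel hub near (296,257), the crank near (285,279), the tin at (228,246) and the cup at (469,229). I'll enlarge the slicer.

```bash
cat > h.py <<'E'
import numpy as np,cv2
from bench import robot,vision
def ray(s,u,v,z):
    d=s["R"].T@np.array([(u-s["cx"])/s["fx"],(v-s["cy"])/s["fy"],1]);c=-s["R"].T@s["t"]
    return c+d*(z-c[2])/d[2]
def pix(s,X):
    p=s["R"]@np.array(X)+s["t"];return s["fx"]*p[0]/p[2]+s["cx"],s["fy"]*p[1]/p[2]+s["cy"]
E
python3 - <<'E'
from h import *
s=dict(np.load("top0.npz"))
c=s["color"][205:310,258:458,::-1];cv2.imwrite("pics/c1.png",cv2.resize(c,None,fx=4,fy=4,interpolation=cv2.INTER_CUBIC))
for n,u,v,z in(("hub",296,257,.085),("crank",285,279,.139),("tin",228,246,.04),("cup",469,229,.05)):print(n,ray(s,u,v,z))
E
```

```text
hub [0.52644315 0.09534213 0.085     ]
crank [0.47989033 0.106382   0.139     ]
tin [0.54468654 0.22778975 0.04      ]
cup [ 0.60933562 -0.21977773  0.05      ]
```

View pics/c1.png

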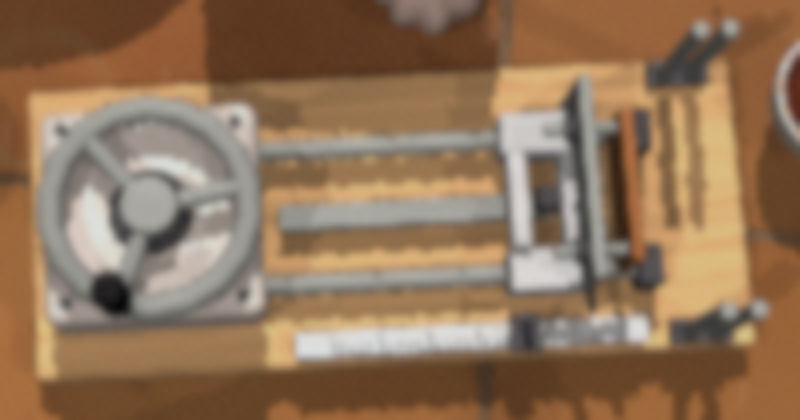

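The crop shows the board corners at crop (28,95), (735,62), (755,345) and (40,380). The crank is at (110,292), the plate at x≈590 and the mark rider at (525,330). The plate therefore starts about 30 mm on the knife side of the mark.

Run:
```python
from h import *
s=dict(np.load("top0.npz"))
P=lambda u,v,z:ray(s,258+u/4,205+v/4,z)
c=np.array([P(28,95,.02),P(735,62,.02),P(755,345,.02),P(40,380,.02)]);print(c)
ctr=c.mean(0);ya=(c[0]+c[3]-c[1]-c[2])[:2];print("len",np.linalg.norm(ya)/2);ya/=np.linalg.norm(ya);xa=np.array([ya[1],-ya[0]]);yaw=np.arctan2(xa[1],xa[0])
print(ctr,yaw)
wc=ctr[:2]+.11*ya;print("wheelc",wc, "hubray",P(150,205,.088),"rim",P(150,210,.088))
k=P(112,287,.139);print("crank",k,np.linalg.norm(k[:2]-wc))
for n,q in(("mark",P(525,328,.055)),("index",P(592,302,.053))):
    d=q[:2]-ctr[:2];print(n,q,d@xa,d@ya)
# depth: crank top pts
z=s["z_map"];R,t=s["R"],s["t"]
for nm in("top0","scene0"):
    s=dict(np.load(nm+".npz"));z=s["z_map"]
    v,u=np.mgrid[0:480,0:640];p=np.stack([(u-s["cx"])/s["fx"]*z,(v-s["cy"])/s["fy"]*z,z],-1)
    w=(p-s["t"])@s["R"]
    m=(z>0)&(np.hypot(w[...,0]-wc[0],w[...,1]-wc[1])<.07)&(w[...,2]>.11)&(w[...,2]<.16)
    print(nm,m.sum(),np.median(w[m],0),w[m].max(0),w[m].min(0))
    m=(z>0)&(np.hypot(w[...,0]-wc[0],w[...,1]-wc[1])<.07)&(w[...,2]>.08)&(w[...,2]<.095)
    a=w[m];print("wheel bbox",np.percentile(a,2,0),np.percentile(a,98,0))
```

```text
[[ 0.5872652   0.16459606  0.02      ]
 [ 0.62956728 -0.17539228  0.02      ]
 [ 0.49336674 -0.18854828  0.02      ]
 [ 0.45135183  0.14520418  0.02      ]]
len 0.3394981663567177
[ 0.54038776 -0.01353508  0.02      ] 0.12450025220395007
wheelc [0.52672808 0.0956135 ] hubray [0.52723976 0.09612989 0.088     ] rim [0.52500793 0.09593282 0.088     ]
crank [0.48372899 0.10507859 0.139     ] 0.0440285134193087
mark [ 0.48919582 -0.07606302  0.055     ] -0.0585603592258813 -0.0556870094747456
index [ 0.5035842  -0.10615071  0.053     ] -0.04801960124874287 -0.08732854660174848
top0 87 [0.4832225  0.10671303 0.13660172] [0.49235709 0.11561646 0.14117404] [0.47681935 0.10020192 0.1115887 ]
wheel bbox [0.48196726 0.05074414 0.08167585] [0.57455734 0.14452945 0.0913261 ]
scene0 125 [0.47941531 0.11017951 0.13075256] [0.48962593 0.11644788 0.14035025] [0.47519303 0.10114043 0.11034006]
wheel bbox [0.47864379 0.05245305 0.08096439] [0.57261502 0.14562845 0.09201072]
```

```bash
python3 -m crank '[[0.5,[0,0,0],[0,0,8.2]],[0.5,[0,0,0],[0,0,8.2]],[0.5,[0,0,0],[0,0,8.2]],[0.5,[0.016,-0.038,0],[0,0,0]],[0.5,[0.016,-0.038,0],[0,0,0]],[0.5,[0.016,-0.038,0],[0,0,0]],[0.5,[0.016,-0.038,0],[0,0,0]],[0.5,[0.016,-0.038,0],[0,0,0]]]'
```

```text
time: 0.9
tool_pos: [0.3089, -0.3085, 0.2049]
ee_rot: [-3.141, 0.0, -0.001]
wrist_force: [-0.0, -0.6, 0.1]
width: 0.047
finger_force: 0.0
```

```bash
python3 -m crank '[[0.5,[0.016,-0.038,0],[0,0,0]],[0.5,[0.016,-0.038,0],[0,0,0]],[0.5,[0.016,-0.038,0],[0,0,0]],[0.5,[0.016,-0.038,0],[0,0,0]],[0.5,[0.016,-0.038,0],[0,0,0]],[0.5,[0.016,-0.038,0],[0,0,0]],[0.5,[0.016,-0.038,0],[0,0,0]],[0.5,[0.016,-0.038,0],[0,0,0]]]'
```

```text
time: 1.7
tool_pos: [0.437, -0.0046, 0.2051]
ee_rot: [3.141, 0.0, -0.0]
wrist_force: [1.0, -1.0, 0.0]
width: 0.0472
finger_force: 0.0
```

```bash
python3 -m crank '[[0.5,[0.0153,-0.0372,0],[0,0,0]],[0.5,[0.0153,-0.0372,0],[0,0,0]],[0.5,[0.0153,-0.0372,0],[0,0,0]],[0.5,[0,0,0.036],[0,0,0]],[0.5,[0,0,0.036],[0,0,0]],[0.5,[0,0,0.035],[0,0,0]],[0.5,[0,0,0],[0,0,0]]]'
```

```text
time: 2.4
tool_pos: [0.4782, 0.1049, 0.0923]
ee_rot: [3.14, 0.013, -0.0]
wrist_force: [-0.0, -0.3, -0.4]
width: 0.0471
finger_force: 0.0
```

```bash
python3 -m crank '[[1,[0,0,0],[0,0,0]],[1,[0,0,0],[0,0,0]],[1,[0,0,0],[0,0,0]],[1,[0,0,0],[0,0,0]],[1,[0,0,0],[0,0,0]]]'
python3 - <<'E'
from h import *
for n in("scene","top"):
    s=vision.snapshot(n);cv2.imwrite(f"pics/{n}1.png",s["color"][:,:,::-1]);np.savez(n+"1.npz",**s)
a=cv2.imread("pics/top1.png")[200:310,240:460];b=cv2.imread("pics/scene1.png")[190:360,230:450]
a=cv2.resize(a,None,fx=2.5,fy=2.5);b=cv2.resize(b,None,fx=1.8,fy=1.8);
o=np.zeros((a.shape[0]+b.shape[0],550,3),np.uint8);o[:a.shape[0],:a.shape[1]]=a;o[a.shape[0]:,:b.shape[1]]=b;cv2.imwrite("pics/m1.png",o)
E
```

```text
time: 2.9
tool_pos: [0.4841, 0.1067, 0.1006]
ee_rot: [-3.138, -0.004, -0.0]
wrist_force: [-1.0, 4.5, 4.4]
width: 0.0153
finger_force: 30.0
```

View pics/m1.png

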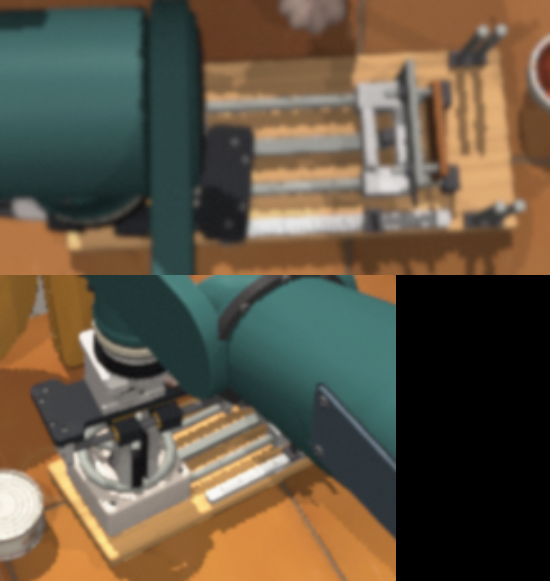

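Knob pinched: the width is 15 mm and the grip force 30 N. The top view still shows the plate (m1 x≈410) and the mark (≈372) past the arm. I'll print the circle steps.

Run:
```python
import numpy as np
a=np.radians(167.3-15*np.arange(26));p=.045*np.c_[np.cos(a),-np.sin(a)]
d=np.diff(np.round(p*1000,1),axis=0)
for i,x in enumerate(d):print(i,np.round(x/1000,4).tolist())
```

```text
0 [0.0041, -0.011]
1 [0.0067, -0.0096]
2 [0.0091, -0.0075]
3 [0.0106, -0.005]
4 [0.0116, -0.002]
5 [0.0117, 0.0011]
6 [0.011, 0.0041]
7 [0.0096, 0.0067]
8 [0.0075, 0.0091]
9 [0.005, 0.0106]
10 [0.002, 0.0116]
11 [-0.0011, 0.0117]
12 [-0.0041, 0.011]
13 [-0.0067, 0.0096]
14 [-0.0091, 0.0075]
15 [-0.0106, 0.005]
16 [-0.0116, 0.002]
17 [-0.0117, -0.0011]
18 [-0.011, -0.0041]
19 [-0.0096, -0.0067]
20 [-0.0075, -0.0091]
21 [-0.005, -0.0106]
22 [-0.002, -0.0116]
23 [0.0011, -0.0117]
24 [0.0041, -0.011]
```

```bash
python3 -m crank '[[1,[0.0041,-0.011,0],[0,0,0]],[1,[0.0067,-0.0096,0],[0,0,0]],[1,[0.0091,-0.0075,0],[0,0,0]],[1,[0.0106,-0.005,0],[0,0,0]]]'
```

```text
time: 3.4
tool_pos: [0.5112, 0.1389, 0.1005]
ee_rot: [-3.141, 0.005, 0.0]
wrist_force: [-8.3, 1.4, 11.6]
width: 0.0156
finger_force: 30.0
```

```bash
python3 -m crank '[[1,[0.0116,-0.002,0],[0,0,0]],[1,[0.0117,0.0011,0],[0,0,0]],[1,[0.011,0.0041,0],[0,0,0]],[1,[0.0096,0.0067,0],[0,0,0]],[1,[0.0075,0.0091,0],[0,0,0]],[1,[0.005,0.0106,0],[0,0,0]],[1,[0.002,0.0116,0],[0,0,0]],[1,[-0.0011,0.0117,0],[0,0,0]]]'
```

```text
time: 4.2
tool_pos: [0.5722, 0.088, 0.1005]
ee_rot: [-3.136, -0.004, 0.001]
wrist_force: [-0.7, 8.3, 6.7]
width: 0.0155
finger_force: 30.0
```

```bash
python3 -m crank '[[1,[-0.0041,0.011,0],[0,0,0]],[1,[-0.0067,0.0096,0],[0,0,0]],[1,[-0.0091,0.0075,0],[0,0,0]],[1,[-0.0106,0.005,0],[0,0,0]],[1,[-0.0116,0.002,0],[0,0,0]],[1,[-0.0117,-0.0011,0],[0,0,0]],[1,[-0.011,-0.0041,0],[0,0,0]],[1,[-0.0096,-0.0067,0],[0,0,0]]]'
```

```text
time: 5.0
tool_pos: [0.5005, 0.0615, 0.1006]
ee_rot: [3.14, -0.012, -0.001]
wrist_force: [9.3, -0.0, -0.6]
width: 0.0155
finger_force: 30.0
```

```bash
python3 -m crank '[[1,[-0.0075,-0.0091,0],[0,0,0]],[1,[-0.005,-0.0106,0],[0,0,0]],[1,[-0.002,-0.0116,0],[0,0,0]],[1,[0.0011,-0.0117,0],[0,0,0]],[1,[0,0,0],[0,0,0]],[1,[0,0,0],[0,0,0]]]'
python3 - <<'E'
from h import *
s=vision.snapshot("top");np.savez("top2.npz",**s)
c=s["color"][245:310,330:460,::-1];cv2.imwrite("pics/m2.png",cv2.resize(c,None,fx=6,fy=6,interpolation=cv2.INTER_CUBIC))
E
```

```text
time: 5.6
tool_pos: [0.4836, 0.1042, 0.1005]
ee_rot: [3.139, -0.002, -0.0]
wrist_force: [-2.5, -0.8, 7.4]
width: 0.0158
finger_force: 30.0
```

View pics/m2.png

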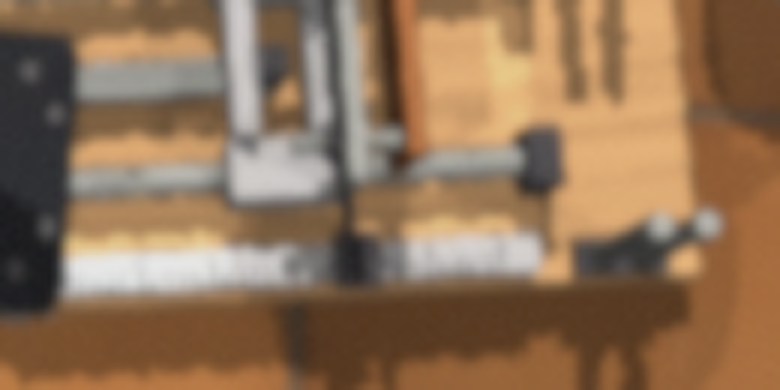

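The index blade (x≈347) now stands about over the rider (x≈352) in crop m2. I'll go 60° further, about 6 mm, and measure.

```bash
python3 -m crank '[[1,[0.0041,-0.011,0],[0,0,0]],[1,[0.0067,-0.0096,0],[0,0,0]],[1,[0.0091,-0.0075,0],[0,0,0]],[1,[0.0106,-0.005,0],[0,0,0]],[1,[0,0,0],[0,0,0]],[1,[0,0,0],[0,0,0]]]'
python3 - <<'E'
from h import *
s=vision.snapshot("top");np.savez("top3.npz",**s)
c=s["color"][265:300,360:420,::-1];cv2.imwrite("pics/m3.png",cv2.resize(c,None,fx=13,fy=13,interpolation=cv2.INTER_CUBIC))
E
```

```text
time: 6.25
tool_pos: [0.5137, 0.1399, 0.1005]
ee_rot: [-3.139, -0.001, 0.0]
wrist_force: [-3.0, 5.5, 7.2]
width: 0.0154
finger_force: 30.0
```

View pics/m3.png

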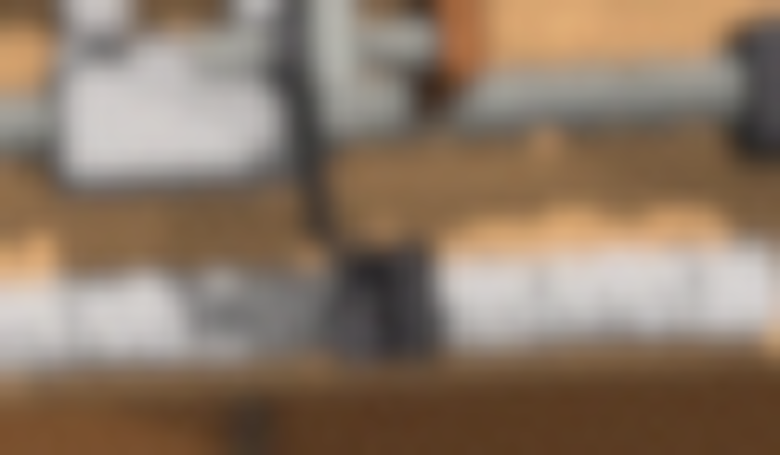

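In m3 the index blade runs from about (300,60) to (325,240), and the mark blade is the dark stripe near x≈385 in the rider (330–440). I'll measure both at sub-pixel level.

```bash
cat >> h.py <<'E'
ctr=np.array([.54039,-.01354]);yaw=.1245
ya=np.array([-np.sin(yaw),np.cos(yaw)]);xa=np.array([np.cos(yaw),np.sin(yaw)])
def sl(q):return (q[:2]-ctr)@xa,(q[:2]-ctr)@ya
def world(x,y,z):return np.r_[ctr+x*xa+y*ya,z]
def stripe(s,xs,ylo,yhi,z):
    # darkness-weighted centre along slicer y, sampled on lines of constant slicer x at height z
    g=cv2.cvtColor(s["color"],cv2.COLOR_RGB2GRAY).astype(np.float32);out=[]
    ys=np.arange(ylo,yhi,.0004)
    for x in xs:
        uv=np.array([pix(s,world(x,y,z)) for y in ys],np.float32)
        p=cv2.remap(g,uv[:,:1].copy(),uv[:,1:].copy(),cv2.INTER_CUBIC)[:,0]
        i=p.argmin();w=slice(max(0,i-9),i+10);d=np.clip(np.percentile(p,60)-p[w],0,None)**2
        out.append((x*1e3,round((d@ys[w])/d.sum()*1e3,2),round(float(p[i]))))
    return out
E
python3 - <<'E'
from h import *
for f,lo,hi in(("top2",-.075,-.04),("top3",-.065,-.035)):
    s=dict(np.load(f+".npz"));print(f)
    print("idx",stripe(s,np.arange(-.056,-.044,.002),lo,hi,.053));print("mark",stripe(s,np.arange(-.070,-.052,.002),-.065,-.045,.058))
s=dict(np.load("top0.npz"));print("mark0",stripe(s,np.arange(-.070,-.052,.002),-.065,-.045,.058));print("idx0",stripe(s,np.arange(-.056,-.044,.002),-.1,-.075,.053)); print(-s["R"].T@s["t"])
E
```

```text
top2
idx [(np.float64(-56.0), np.float64(-54.72), 37), (np.float64(-54.0), np.float64(-53.13), 42), (np.float64(-52.0), np.float64(-52.63), 50), (np.float64(-49.99999999999999), np.float64(-52.35), 63), (np.float64(-47.99999999999999), np.float64(-52.82), 67), (np.float64(-45.99999999999999), np.float64(-53.42), 68), (np.float64(-43.99999999999999), np.float64(-53.55), 66)]
mark [(np.float64(-70.0), np.float64(-54.0), 79), (np.float64(-68.0), np.float64(-53.77), 63), (np.float64(-66.0), np.float64(-53.79), 45), (np.float64(-64.0), np.float64(-53.78), 39), (np.float64(-62.0), np.float64(-53.49), 37), (np.float64(-60.0), np.float64(-53.67), 38), (np.float64(-57.99999999999999), np.float64(-53.76), 35), (np.float64(-55.99999999999999), np.float64(-53.74), 37), (np.float64(-53.99999999999999), np.float64(-52.47), 43), (np.float64(-51.99999999999999), np.float64(-51.83), 53)]
top3
idx [(np.float64(-56.0), np.float64(-54.84), 41), (np.float64(-54.0), np.float64(-54.22), 50), (np.float64(-52.0), np.float64(-51.55), 75), (np.float64(-49.99999999999999), np.float64(-47.99), 71), (np.float64(-
[... 883 characters left out ...]
4(-55.36), 53), (np.float64(-60.0), np.float64(-55.34), 53), (np.float64(-57.99999999999999), np.float64(-55.28), 54), (np.float64(-55.99999999999999), np.float64(-55.28), 58), (np.float64(-53.99999999999999), np.float64(-55.7), 74), (np.float64(-51.99999999999999), np.float64(-57.98), 91)]
idx0 [(np.float64(-56.0), np.float64(-78.11), 123), (np.float64(-54.0), np.float64(-77.76), 115), (np.float64(-52.0), np.float64(-77.97), 114), (np.float64(-49.99999999999999), np.float64(-86.04), 98), (np.float64(-47.99999999999999), np.float64(-86.25), 78), (np.float64(-45.99999999999999), np.float64(-86.2), 72), (np.float64(-43.99999999999999), np.float64(-86.0), 68)]
[0.38965858 0.03397042 0.94825133]
```

The index is at y≈-47.1 and the mark at about -55.3, so the plate is 8 mm past. I'll wind back 120° (6 mm of play plus about 6.5 mm), then measure.

```bash
python3 -m crank '[[1,[-0.0106,0.005,0],[0,0,0]],[1,[-0.0091,0.0075,0],[0,0,0]],[1,[-0.0067,0.0096,0],[0,0,0]],[1,[-0.0041,0.011,0],[0,0,0]],[1,[-0.0011,0.0117,0],[0,0,0]],[1,[0.002,0.0116,0],[0,0,0]],[1,[0.005,0.0106,0],[0,0,0]],[1,[0.0075,0.0091,0],[0,0,0]]]'; python3 -m crank '[[1,[0,0,0],[0,0,0]],[1,[0,0,0],[0,0,0]],[1,[0,0,0],[0,0,0]]]'
python3 - <<'E'
from h import *
s=vision.snapshot("top");np.savez("top4.npz",**s)
print("idx",stripe(s,np.arange(-.052,-.042,.002),-.062,-.04,.053));print("mark",stripe(s,np.arange(-.066,-.052,.002),-.065,-.045,.058))
c=s["color"][265:300,360:420,::-1];cv2.imwrite("pics/m4.png",cv2.resize(c,None,fx=13,fy=13,interpolation=cv2.INTER_CUBIC))
E
```

```text
time: 7.1
tool_pos: [0.4968, 0.0647, 0.1005]
ee_rot: [-3.136, -0.002, 0.0]
wrist_force: [-2.1, 10.1, 5.6]
width: 0.0156
finger_force: 30.0
time: 7.4
tool_pos: [0.4986, 0.0631, 0.1005]
ee_rot: [-3.14, -0.006, -0.0]
wrist_force: [2.4, 4.2, 5.6]
width: 0.0157
finger_force: 30.0
idx [(np.float64(-52.0), np.float64(-53.09), 55), (np.float64(-49.99999999999999), np.float64(-53.07), 70), (np.float64(-47.99999999999999), np.float64(-53.63), 75), (np.float64(-45.99999999999999), np.float64(-54.26), 74), (np.float64(-43.99999999999999), np.float64(-54.18), 72)]
mark [(np.float64(-66.0), np.float64(-53.82), 46), (np.float64(-64.0), np.float64(-53.94), 40), (np.float64(-62.0), np.float64(-53.72), 36), (np.float64(-60.0), np.float64(-53.81), 37), (np.float64(-57.99999999999999), np.float64(-53.92), 34), (np.float64(-55.99999999999999), np.float64(-53.94), 35), (np.float64(-53.99999999999999), np.float64(-52.8), 43), (np.float64(-51.99999999999999), np.float64(-52.3), 59)]
```

View pics/m4.png

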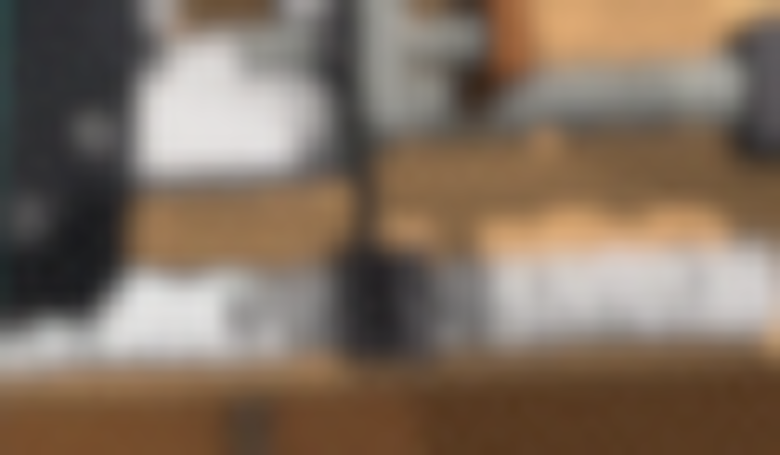

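The index is at about -53.7. The rider hasn't moved; the darkening on it is the index's shadow. The mark is at about -55.5, so I'll take 10° (1 mm) more. Then I'll let go and back off for a clear two-camera look.

```bash
python3 -m crank '[[1,[0.0062,0.0048,0],[0,0,0]],[1,[0,0,0],[0,0,0]],[1,[0,0,0],[0,0,0]],[0.5,[0,0,0],[0,0,0]],[0.5,[0,0,0],[0,0,0]],[0.5,[0,0,0],[0,0,0]]]'
```

```text
time: 8.05
tool_pos: [0.5018, 0.0568, 0.0977]
ee_rot: [3.14, 0.002, -0.001]
wrist_force: [0.3, 0.8, -0.8]
width: 0.0359
finger_force: 0.0
```

```bash
python3 -m crank '[[0.5,[0,0,-0.03],[0,0,0]],[0.5,[0,0,-0.03],[0,0,0]],[0.5,[0,0,-0.03],[0,0,0]],[0.5,[-0.017,0.045,0],[0,0,0]],[0.5,[-0.017,0.045,0],[0,0,0]],[0.5,[-0.017,0.045,0],[0,0,0]],[0.5,[-0.017,0.045,0],[0,0,0]],[0.5,[-0.017,0.045,0],[0,0,0]]]'; python3 -m crank '[[0.5,[-0.017,0.045,0],[0,0,0]],[0.5,[-0.017,0.045,0],[0,0,0]],[0.5,[-0.017,0.045,0],[0,0,0]],[0.5,[-0.017,0.045,0],[0,0,0]],[0.5,[0,0,0],[0,0,0]]]'
python3 - <<'E'
from h import *
I=[]
for n in("top","scene"):
    s=vision.snapshot(n);np.savez(n+"5.npz",**s);print(n,-s["R"].T@s["t"])
    u,v=pix(s,world(-.055,-.055,.055));u,v=int(u),int(v);print(u,v)
    c=s["color"][v-20:v+20,u-26:u+26,::-1];I.append(cv2.resize(c,None,fx=7.5,fy=7.5,interpolation=cv2.INTER_CUBIC))
    print("idx",stripe(s,np.arange(-.052,-.042,.002),-.065,-.045,.053));print("mark",stripe(s,np.arange(-.066,-.052,.002),-.065,-.045,.058))
cv2.imwrite("pics/m5.png",np.hstack(I))
E
```

```text
time: 8.85
tool_pos: [0.4158, -0.1693, 0.188]
ee_rot: [3.141, 0.001, -0.001]
wrist_force: [1.6, 0.5, 0.0]
width: 0.0467
finger_force: 0.0
time: 9.35
tool_pos: [0.346, -0.3521, 0.1872]
ee_rot: [3.141, 0.003, -0.009]
wrist_force: [0.8, 1.3, 0.6]
width: 0.0465
finger_force: 0.0
top [0.38965858 0.03397042 0.94825133]
388 285
idx [(np.float64(-52.0), np.float64(-53.96), 53), (np.float64(-49.99999999999999), np.float64(-53.95), 62), (np.float64(-47.99999999999999), np.float64(-54.16), 68), (np.float64(-45.99999999999999), np.float64(-54.37), 70), (np.float64(-43.99999999999999), np.float64(-54.13), 67)]
mark [(np.float64(-66.0), np.float64(-54.19), 47), (np.float64(-64.0), np.float64(-53.79), 41), (np.float64(-62.0), np.float64(-53.99), 41), (np.float64(-60.0), np.float64(-53.93), 41), (np.float64(-57.99999999999999), np.float64(-54.15), 41), (np.float64(-55.99999999999999), np.float64(-54.43), 40), (np.float64(-53.99999999999999), np.float64(-54.03), 47), (np.float64(-51.99999999999999), np.float64(-53.23), 54)]
scene [-0.09392709  0.35664884  0.9728629 ]
390 281
idx [(np.float64(-52.0), np.float64(-55.61), 77), (np.float64(-49.99999999999999), np.float64(-55.56), 66), (np.float64(-47.99999999999999), np.float64(-55.52), 55), (np.float64(-45.99999999999999), np.float64(-55.35), 46), (np.float64(-43.99999999999999), np.float64(-55.17), 49)]
mark [(np.float64(-66.0), np.float64(-51.11), 43), (np.float64(-64.0), np.float64(-52.51), 43), (np.float64(-62.0), np.float64(-53.91), 44), (np.float64(-60.0), np.float64(-54.89), 50), (np.float64(-57.99999999999999), np.float64(-55.18), 60), (np.float64(-55.99999999999999), np.float64(-54.65), 77), (np.float64(-53.99999999999999), np.float64(-52.75), 71), (np.float64(-51.99999999999999), np.float64(-52.85), 61)]
```

View pics/m5.png

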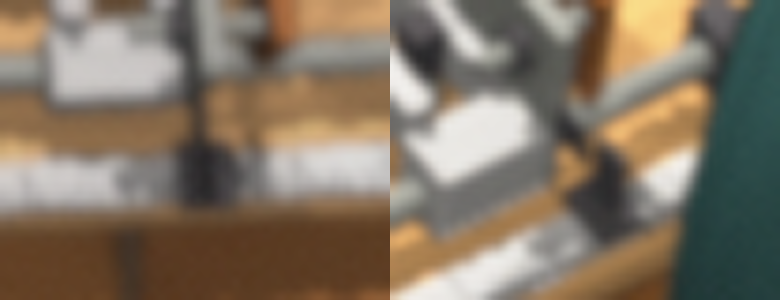

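In m5 both views show the index tip meeting the mark blade (left panel x≈197 and 205; right panel about (575,130) and (607,150)). Shadow hampers the stripe fit. I'll track the plate's top edge against the clean first images instead.

```bash
cat >> h.py <<'E'
def prof(s,xs,ys,z):
    g=s["color"].astype(np.float32).mean(2)
    uv=np.array([[pix(s,world(x,y,z)) for y in ys] for x in xs],np.float32)
    return cv2.remap(g,uv[...,0].copy(),uv[...,1].copy(),cv2.INTER_CUBIC)
def shift(a,b,xs,z,y0,y1,guess):
    # displacement of the plate band from picture a to b, by normalised correlation of rectified strips
    ys=np.arange(y0,y1,.0005);A=prof(a,xs,ys,z);best=[]
    G=guess+np.arange(-.008,.008,.00025)
    for d in G:
        B=prof(b,xs,ys+d,z);best.append(cv2.matchTemplate(B,A,cv2.TM_CCOEFF_NORMED)[0,0])
    i=int(np.argmax(best));f=np.polyfit(G[i-2:i+3],best[i-2:i+3],2) if 2<=i<len(G)-2 else (1,0);return -f[1]/2/f[0]*1e3,max(best)
E
python3 - <<'E'
from h import *
L=lambda n:dict(np.load(n+".npz"))
xs=np.arange(-.04,.04,.004)
for a,b,g in(("top0","top5",.031),("scene0","scene5",.031),("top0","top3",.039),("top0","top4",.031),("top3","top5",-.008)):
    y0=-.105+(.039 if a=="top3" else 0)
    print(a,b,[np.round(shift(L(a),L(b),xs,.086,y0+o,y0+o+.035,g),3) for o in(0,.005)])
for n in("top0","scene0"):
    s=L(n);ys=np.arange(-.066,-.044,.001);print(n,"mark, y from -66 step1")
    for x in(-.050,-.054,-.056,-.058,-.060,-.062,-.064):print(int(x*1e3),prof(s,[x],ys,.058)[0].astype(int))
    ys=ys-.031;print("index, y from -97")
    for x in(-.046,-.048,-.050,-.052,-.054,-.056):print(int(x*1e3),prof(s,[x],ys,.053)[0].astype(int))
E
```

```text
top0 top5 [array([30.869,  0.966]), array([30.801,  0.976])]
scene0 scene5 [array([31.49 ,  0.984]), array([31.31 ,  0.985])]
top0 top3 [array([38.026,  0.943]), array([38.017,  0.944])]
top0 top4 [array([31.54 ,  0.953]), array([31.471,  0.963])]
top3 top5 [array([-7.156,  0.967]), array([-7.227,  0.96 ])]
top0 mark, y from -66 step1
-50 [103 105 106 105 105 105 104 103 102 103 103 104 105 106 106 106 107 112
 123 135 145 147 145]
-54 [ 94  95  96  96  93  89  84  81  78  75  74  75  77  80  80  84  88 102
 120 142 162 173 179]
-56 [111 111 113 114 108  99  88  80  71  66  60  59  62  69  74  82  89 107
 127 154 175 188 194]
-58 [122 120 122 123 119 108  92  82  70  62  55  54  59  67  73  82  91 111
 132 159 179 196 202]
-60 [125 121 119 118 115 107  94  83  70  61  54  54  60  69  75  82  89 105
 124 152 171 192 201]
-62 [132 127 123 116 111 101  92  81  70  61  55  53  59  69  76  80  86  97
 111 134 154 176 188]
-64 [147 144 137 126 116 103  92  80  69  58  52  52  60  70  78  81  85  90
 100 117 135 155 166]
index, y from -97
-46 [ 90  92  97 103 107 111 110 105  94  84  73  70
[... 1176 characters left out ...]
38 139 136 133 124 110  98  81  69  58  50  47  43  43  48  53  63
  73  83  91  94  97]
index, y from -97
-46 [ 89  92  96  99 100  96  86  76  64  54  51  53  60  73  87 100 110 113
 115 115 116 115 115]
-48 [ 68  76  87 100 108 110 105  91  74  62  54  57  71  84 100 113 121 124
 122 118 116 115 114]
-50 [ 56  66  83 103 122 135 136 125 105  82  68  64  73  95 114 129 140 141
 137 130 123 117 115]
-52 [ 54  66  79  99 123 139 148 145 129 108  87  76  77  90 109 129 141 146
 144 135 125 118 113]
-54 [ 59  67  81  96 110 126 134 134 128 115  99  89  87  91 101 114 124 131
 131 126 120 114 110]
-56 [ 75  79  86  98 109 117 122 123 117 110 104  98  97 100 104 109 115 120
 122 122 121 119 118]
```

The plate has moved 30.85 mm (top) or 31.4 mm (scene). The clean first images need about 30.3–30.7 mm, so about 0.6 mm is left. I'll check that quickly with depth.

Run:
```python
from h import *
for n in("top0","scene0","top5","scene5"):
    s=dict(np.load(n+".npz"));z=s["z_map"];v,u=np.mgrid[0:480,0:640]
    w=(np.stack([(u-s["cx"])/s["fx"]*z,(v-s["cy"])/s["fy"]*z,z],-1)-s["t"])@s["R"]
    q=w[...,:2]-ctr;X=q@xa*1e3;Y=q@ya*1e3;Z=w[...,2]*1e3
    for nm,a,b in(("mark",-68,-54),("index",-53,-47)):
        m=(z>0)&(X>a)&(X<b)&(Z>(45 if nm=="mark" else 44))&(Z<64)&(Y>-95)&(Y<-40)
        if nm=="mark" : m&=(Y>-66)
        print(n,nm,m.sum(),"Y",np.round(np.sort(Y[m]),1)[:40].tolist(),"Zmax",np.round(Z[m].max() if m.any() else 0,1),"mean",np.round([X[m].mean(),Y[m].mean(),Z[m].mean()],2))
```

```text
top0 mark 11 Y [-59.1, -59.0, -58.8, -58.3, -58.0, -57.5, -57.0, -56.9, -56.8, -56.5, -56.4] Zmax 59.6 mean [-59.27 -57.67  56.12]
top0 index 6 Y [-86.4, -86.3, -85.9, -85.4, -85.2, -84.9] Zmax 60.3 mean [-49.3  -85.68  56.87]
scene0 mark 26 Y [-60.0, -58.7, -58.6, -58.5, -58.2, -58.1, -58.0, -57.8, -57.6, -57.2, -57.1, -57.1, -57.0, -56.8, -56.7, -56.5, -56.4, -56.3, -56.3, -56.2, -56.2, -55.9, -55.7, -55.3, -55.2, -53.7] Zmax 62.1 mean [-59.83 -56.98  53.09]
scene0 index 11 Y [-87.8, -87.7, -87.1, -86.4, -85.6, -85.4, -85.2, -85.0, -84.5, -83.2, -83.1] Zmax 59.6 mean [-49.92 -85.54  55.39]
top5 mark 12 Y [-58.7, -58.5, -58.4, -58.3, -58.2, -57.7, -57.2, -57.1, -56.9, -56.5, -56.5, -56.4] Zmax 59.8 mean [-58.88 -57.53  55.72]
top5 index 6 Y [-55.8, -55.7, -55.2, -53.9, -53.8, -53.8] Zmax 58.9 mean [-49.65 -54.72  57.09]
scene5 mark 23 Y [-59.3, -58.5, -58.0, -58.0, -57.8, -57.8, -57.7, -57.4, -57.3, -57.3, -57.3, -57.0, -56.8, -56.5, -56.4, -56.2, -56.1, -56.1, -56.1, -55.8, -55.7, -55.5, -55.1] Zmax 58.6 mean [-59.73 -56.95  53.31]
scene5 index 12 Y [-59.5, -56.4, -55.0, -54.5, -54.4, -54.3, -53.8, -53.7, -53.6, -53.4, -53.0, -52.0] Zmax 58.5 mean [-49.87 -54.47  53.47]
```

Depth isn't affected by the shadows. It puts the mark at y≈-57.3 and the index at about -54.6, so about 2.5 mm remain. I'll regrip, go 14° (1.5 mm) more, and measure by depth while holding.

```bash
python3 -m crank '[[0.5,[0.017,-0.045,0],[0,0,0]],[0.5,[0.017,-0.045,0],[0,0,0]],[0.5,[0.017,-0.045,0],[0,0,0]],[0.5,[0.017,-0.045,0],[0,0,0]],[0.5,[0.017,-0.045,0],[0,0,0]],[0.5,[0.017,-0.045,0],[0,0,0]],[0.5,[0.017,-0.045,0],[0,0,0]],[0.5,[0.017,-0.045,0],[0,0,0]]]'; python3 -m crank '[[0.5,[0.017,-0.045,0],[0,0,0]],[0.5,[0,0,0],[0,0,0]]]'
```

```text
time: 10.25
tool_pos: [0.485, 0.0163, 0.1886]
ee_rot: [3.142, -0.0, 0.003]
wrist_force: [0.9, -0.2, 0.1]
width: 0.0469
finger_force: 0.0
time: 10.45
tool_pos: [0.5023, 0.0643, 0.188]
ee_rot: [-3.139, 0.001, 0.01]
wrist_force: [-0.3, -0.8, -0.6]
width: 0.0472
finger_force: 0.0
```

```bash
python3 -m crank '[[0.5,[0,0,0.03],[0,0,0]],[0.5,[0,0,0.03],[0,0,0]],[0.5,[0,0,0.03],[0,0,0]],[0.5,[0,0,0],[0,0,0]],[1,[0,0,0],[0,0,0]],[1,[0,0,0],[0,0,0]],[1,[0,0,0],[0,0,0]],[1,[0,0,0],[0,0,0]]]'; python3 -m crank '[[1,[0.005,0.0027,0],[0,0,0]],[1,[0.0049,0.0021,0],[0,0,0]],[1,[0,0,0],[0,0,0]],[1,[0,0,0],[0,0,0]]]'
cat >> h.py <<'E'
def depthmeas(n,k=4):
    R={"mark":[],"index":[]}
    for _ in range(k):
        s=vision.snapshot(n);z=s["z_map"];v,u=np.mgrid[0:480,0:640]
        w=(np.stack([(u-s["cx"])/s["fx"]*z,(v-s["cy"])/s["fy"]*z,z],-1)-s["t"])@s["R"]
        q=w[...,:2]-ctr;X=q@xa*1e3;Y=q@ya*1e3;Z=w[...,2]*1e3
        for nm,a,b in(("mark",-68,-54.5),("index",-52.5,-47)):
            m=(z>0)&(X>a)&(X<b)&(Z>48)&(Z<64)&(Y>-66)&(Y<-46);R[nm]+=list(Y[m])
    print(n,{a:(len(b),round(np.mean(b),2),round(np.median(b),2)) for a,b in R.items()});return s
E
python3 -c "
from h import *
s=depthmeas('top');np.savez('top6.npz',**s);a=dict(np.load('top0.npz'))
print(shift(a,s,np.arange(-.04,.04,.004),.086,-.1,-.065,.031))"
```

```text
time: 11.25
tool_pos: [0.5035, 0.0578, 0.1002]
ee_rot: [-3.141, -0.003, -0.001]
wrist_force: [-0.6, 7.8, 4.1]
width: 0.0188
finger_force: 4.5
time: 11.65
tool_pos: [0.5129, 0.0549, 0.1002]
ee_rot: [-3.137, -0.002, 0.0]
wrist_force: [-2.7, 6.8, 4.3]
width: 0.0155
finger_force: 30.0
top {'mark': (42, np.float64(-57.73), np.float64(-57.57)), 'index': (22, np.float64(-55.19), np.float64(-55.29))}
(np.float64(29.15606774788529), np.float32(0.93209034))
```

By plate tracking about 1.1 mm is left. I'll wind 8.6° (0.9 mm) more, release, and back off for a clear check.

```bash
python3 -m crank '[[1,[0.0066,0.0017,0],[0,0,0]],[1,[0,0,0],[0,0,0]],[1,[0,0,0],[0,0,0]],[0.5,[0,0,0],[0,0,0]],[0.5,[0,0,0],[0,0,0]],[0.5,[0,0,0],[0,0,0]]]'; python3 -m crank '[[0.5,[0,0,-0.03],[0,0,0]],[0.5,[0,0,-0.03],[0,0,0]],[0.5,[0,0,-0.03],[0,0,0]],[0.5,[-0.017,0.045,0],[0,0,0]],[0.5,[-0.017,0.045,0],[0,0,0]],[0.5,[-0.017,0.045,0],[0,0,0]],[0.5,[-0.017,0.045,0],[0,0,0]],[0.5,[-0.017,0.045,0],[0,0,0]]]'; python3 -m crank '[[0.5,[-0.017,0.045,0],[0,0,0]],[0.5,[-0.017,0.045,0],[0,0,0]],[0.5,[-0.017,0.045,0],[0,0,0]],[0.5,[-0.017,0.045,0],[0,0,0]],[0.5,[0,0,0],[0,0,0]]]'
python3 - <<'E'
from h import *
I=[]
for n in("top","scene"):
    s=depthmeas(n);np.savez(n+"7.npz",**s);a=dict(np.load(n+'0.npz'))
    print(shift(a,s,np.arange(-.04,.04,.004),.086,-.1,-.065,.03))
    # line through mark's top end along slicer x
    u,v=map(int,pix(s,world(-.055,-.055,.055)))
    c=s["color"][v-16:v+16,u-20:u+20,::-1];c=cv2.resize(c,None,fx=10,fy=10,interpolation=cv2.INTER_CUBIC);I.append(c)
cv2.imwrite("pics/m7.png",np.hstack(I))
E
```

```text
time: 12.45
tool_pos: [0.5191, 0.0505, 0.0986]
ee_rot: [3.141, -0.0, -0.001]
wrist_force: [-0.2, -0.7, -0.5]
width: 0.0362
finger_force: 0.0
time: 13.25
tool_pos: [0.4328, -0.1759, 0.1886]
ee_rot: [3.141, -0.0, -0.001]
wrist_force: [-0.2, -0.5, 0.4]
width: 0.0471
finger_force: 0.0
time: 13.75
tool_pos: [0.3628, -0.3589, 0.1878]
ee_rot: [3.14, 0.002, -0.009]
wrist_force: [1.0, 0.7, 0.3]
width: 0.0474
finger_force: 0.0
top {'mark': (40, np.float64(-57.71), np.float64(-57.77)), 'index': (24, np.float64(-56.61), np.float64(-56.5))}
(np.float64(28.663077019247627), np.float32(0.9757279))
scene {'mark': (75, np.float64(-56.98), np.float64(-56.88)), 'index': (35, np.float64(-56.07), np.float64(-56.1))}
(np.float64(29.131031113908723), np.float32(0.9780093))
```

View pics/m7.png

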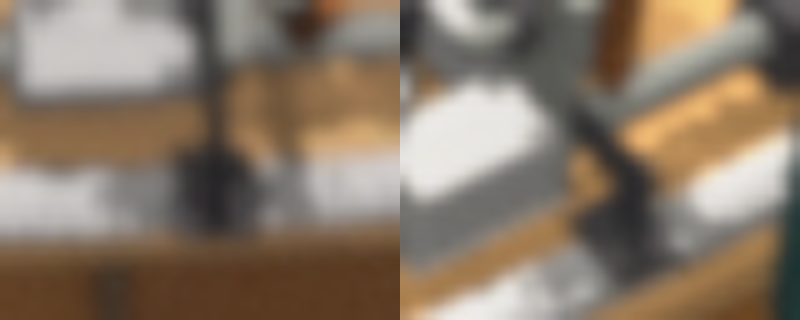

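In m7 the index blade runs almost straight into the mark blade in both views (left x≈215, right near (630,180)). Depth still says 0.9–1.1 mm, so one last 8° nudge is worthwhile.

```bash
python3 -m crank '[[0.5,[0.017,-0.045,0],[0,0,0]],[0.5,[0.017,-0.045,0],[0,0,0]],[0.5,[0.017,-0.045,0],[0,0,0]],[0.5,[0.017,-0.045,0],[0,0,0]],[0.5,[0.017,-0.045,0],[0,0,0]],[0.5,[0.017,-0.045,0],[0,0,0]],[0.5,[0.017,-0.045,0],[0,0,0]],[0.5,[0.017,-0.045,0],[0,0,0]]]'; python3 -m crank '[[0.5,[0.017,-0.045,0],[0,0,0]],[0.5,[0,0,0],[0,0,0]],[0.5,[0,0,0.03],[0,0,0]],[0.5,[0,0,0.03],[0,0,0]],[0.5,[0,0,0.03],[0,0,0]],[0.5,[0,0,0],[0,0,0]],[1,[0,0,0],[0,0,0]],[1,[0,0,0],[0,0,0]]]'; python3 -m crank '[[1,[0,0,0],[0,0,0]],[1,[0,0,0],[0,0,0]],[1,[0.0061,0.0006,0],[0,0,0]],[1,[0,0,0],[0,0,0]],[1,[0,0,0],[0,0,0]],[0.5,[0,0,0],[0,0,0]],[0.5,[0,0,0],[0,0,0]],[0.5,[0,0,0],[0,0,0]]]';  python3 -m crank '[[1,[0,0,-0.03],[0,0,0]],[1,[0,0,-0.03],[0,0,0]],[1,[0,0,-0.03],[0,0,0]],[1,[-0.017,0.045,0],[0,0,0]],[1,[-0.017,0.045,0],[0,0,0]],[1,[-0.017,0.045,0],[0,0,0]],[1,[-0.017,0.045,0],[0,0,0]],[1,[-0.017,0.045,0],[0,0,0]]]'; python3 -m crank '[[1,[-0.017,0.045,0],[0,0,0]],[1,[-0.017,0.045,0],[0,0,0]],[1,[-0.017,0.045,0],[0,0,0]],[1,[-0.017,0.045,0],[0,0,0]],[1,[0,0,0],[0,0,0]]]'
python3 - <<'E'
from h import *
for n in("top","scene"):
    s=depthmeas(n);np.savez(n+"8.npz",**s);a=dict(np.load(n+'0.npz'))
    print(shift(a,s,np.arange(-.04,.04,.004),.086,-.1,-.065,.03))
E
```

```text
time: 14.95
tool_pos: [0.5022, 0.0088, 0.1889]
ee_rot: [3.141, -0.001, 0.001]
wrist_force: [0.6, -0.0, 0.8]
width: 0.0469
finger_force: 0.0
time: 15.75
tool_pos: [0.5203, 0.0507, 0.1008]
ee_rot: [3.141, -0.004, -0.001]
wrist_force: [0.2, 0.0, 0.6]
width: 0.0344
finger_force: 0.0
time: 16.55
tool_pos: [0.5252, 0.05, 0.0986]
ee_rot: [3.141, -0.0, -0.001]
wrist_force: [1.0, -0.0, -0.8]
width: 0.0358
finger_force: 0.0
time: 17.35
tool_pos: [0.4389, -0.1765, 0.1885]
ee_rot: [3.141, -0.0, -0.001]
wrist_force: [0.7, -0.6, -0.0]
width: 0.0004
finger_force: 0.0
time: 17.85
tool_pos: [0.369, -0.3595, 0.1878]
ee_rot: [3.14, 0.002, -0.008]
wrist_force: [0.2, 0.4, -0.1]
width: 0.0005
finger_force: 0.0
top {'mark': (41, np.float64(-57.54), np.float64(-57.25)), 'index': (24, np.float64(-56.85), np.float64(-56.78))}
(np.float64(28.124609310420805), np.float32(0.9763452))
scene {'mark': (76, np.float64(-56.96), np.float64(-56.93)), 'index': (35, np.float64(-56.7), np.float64(-56.63))}
(np.float64(28.619980522781226), np.float32(0.98170584))
```

About 0.3–0.7 mm off, good enough. Next: confirm the crank is where I left it, and find the facing for the press.

Run:
```python
from h import *
s=dict(np.load("top8.npz"));z=s["z_map"];v,u=np.mgrid[0:480,0:640]
w=(np.stack([(u-s["cx"])/s["fx"]*z,(v-s["cy"])/s["fy"]*z,z],-1)-s["t"])@s["R"]
m=(z>0)&(np.hypot(w[...,0]-.527,w[...,1]-.097)<.07)&(w[...,2]>.125)&(w[...,2]<.15);print("crank",m.sum(),w[m].mean(0))
q=w[...,:2]-ctr;X=q@xa*1e3;Y=q@ya*1e3;Z=w[...,2]*1e3
m=(z>0)&(abs(X)<30)&(Z>74)&(Z<95)&(Y>-110)&(Y<-20)
print(np.histogram(Y[m],np.arange(-110,-20,2)))
c=s["color"].astype(int);o=m&(c[...,0]-c[...,2]>45);print("orange Y",np.percentile(Y[o],[2,10,50,90,98]),Z[o].mean())
for yy in(-.115,-.1):print(yy,world(0,yy,.062))
print(robot.get_obs()["tool_pos"])
```

```text
crank 74 [0.52233486 0.05316931 0.13599789]
(array([ 0,  0,  0,  0,  0,  0,  0,  0,  0,  0,  0,  0,  0,  0,  0,  7, 35,
       35, 54,  1,  1,  1,  2,  2,  3, 33, 38, 59, 12,  6,  3,  0,  0,  0,
        1,  0,  0,  0,  0,  0,  0,  0,  0,  0]), array([-110, -108, -106, -104, -102, -100,  -98,  -96,  -94,  -92,  -90,
        -88,  -86,  -84,  -82,  -80,  -78,  -76,  -74,  -72,  -70,  -68,
        -66,  -64,  -62,  -60,  -58,  -56,  -54,  -52,  -50,  -48,  -46,
        -44,  -42,  -40,  -38,  -36,  -34,  -32,  -30,  -28,  -26,  -24,
        -22]))
orange Y [-78.38645777 -77.50874928 -74.83139896 -72.53138852 -72.26769971] 81.2793228650365
-0.115 [ 0.55467054 -0.12764989  0.062     ]
-0.1 [ 0.55280786 -0.11276599  0.062     ]
[ 0.3725272  -0.35350885  0.18871728]
```

```bash
python3 -m crank '[[1,[0.0258,-0.0342,0],[0,0,0]],[1,[0.0258,-0.0342,0],[0,0,0]],[1,[0.0258,-0.0342,0],[0,0,0]],[1,[0.0258,-0.0342,0],[0,0,0]],[1,[0.0258,-0.0342,0],[0,0,0]],[1,[0.0258,-0.0342,0],[0,0,0]],[1,[0.0258,-0.0342,0],[0,0,0]],[1,[0,0,0],[0,0,-7.1]]]'; python3 -m crank '[[1,[0,0,0],[0,0,0]],[1,[0,0,0],[0,0,0]]]'
```

```text
time: 19.05
tool_pos: [0.5548, -0.1098, 0.1882]
ee_rot: [-3.14, -0.001, 0.134]
wrist_force: [-0.5, -0.6, -1.1]
width: 0.0005
finger_force: 0.0
time: 19.25
tool_pos: [0.5525, -0.1148, 0.1885]
ee_rot: [3.141, 0.0, 0.122]
wrist_force: [-1.6, -0.7, -0.1]
width: 0.0008
finger_force: 0.0
```

```bash
python3 -m crank '[[1,[0,0,0.042],[0,0,0]],[1,[0,0,0.042],[0,0,0]],[1,[0,0,0.042],[0,0,0]],[1,[0,0,0],[0,0,0]],[1,[0,0,0],[0,0,0]],[1,[0,0,0],[0,0,0]]]'
```

```text
time: 19.85
tool_pos: [0.5545, -0.1164, 0.0658]
ee_rot: [3.139, -0.005, 0.122]
wrist_force: [0.8, -0.6, 0.6]
width: 0.0005
finger_force: 0.0
```

```bash
python3 -m crank '[[1,[0,-0.002,0],[0,0,0]],[1,[0,-0.002,0],[0,0,0]],[1,[0,-0.002,0],[0,0,0]],[1,[0,-0.001,0],[0,0,0]],[1,[0,0,0],[0,0,0]]]'; python3 -m crank '[[1,[0,-0.001,0],[0,0,0]],[1,[0,0,0],[0,0,0]]]';python3 -m crank '[[1,[0,-0.001,0],[0,0,0]],[1,[0,0,0],[0,0,0]]]'
```

```text
time: 20.35
tool_pos: [0.5518, -0.1081, 0.0626]
ee_rot: [3.141, -0.0, 0.124]
wrist_force: [0.2, 0.2, -0.5]
width: 0.0008
finger_force: 0.0
time: 20.55
tool_pos: [0.5515, -0.1072, 0.0624]
ee_rot: [-3.142, 0.0, 0.123]
wrist_force: [-0.5, 0.6, -0.1]
width: 0.0008
finger_force: 0.0
time: 20.75
tool_pos: [0.5514, -0.1063, 0.0624]
ee_rot: [-3.142, 0.0, 0.123]
wrist_force: [-0.1, -0.1, -0.1]
width: 0.0006
finger_force: 0.0
```

```bash
for i in 1; do :; done; python3 -m crank '[[1,[0,-0.001,0],[0,0,0]],[1,[0,0,0],[0,0,0]]]'; python3 -m crank '[[1,[0,-0.0007,0],[0,0,0]],[1,[0,0,0],[0,0,0]]]';python3 -m crank '[[1,[0,-0.0007,0],[0,0,0]],[1,[0,0,0],[0,0,0]]]'
```

```text
time: 20.95
tool_pos: [0.5513, -0.1053, 0.0624]
ee_rot: [3.142, 0.0, 0.123]
wrist_force: [0.4, -0.7, 0.4]
width: 0.001
finger_force: 0.0
time: 21.15
tool_pos: [0.5513, -0.1046, 0.0625]
ee_rot: [3.142, -0.0, 0.123]
wrist_force: [-0.6, 0.7, -0.2]
width: 0.0001
finger_force: 0.0
time: 21.35
tool_pos: [0.5513, -0.1044, 0.0625]
ee_rot: [3.141, -0.0, 0.123]
wrist_force: [0.2, -1.3, -0.6]
width: 0.0006
finger_force: 0.6
```

```bash
python3 -m crank '[[1,[0,-0.0005,0],[0,0,0]],[1,[0,0,0],[0,0,0]]]'
```

```text
time: 21.55
tool_pos: [0.5512, -0.1043, 0.0626]
ee_rot: [3.14, -0.0, 0.123]
wrist_force: [0.6, -2.8, -1.2]
width: 0.0004
finger_force: 1.7
```

```bash
python3 -m crank '[[1,[0,-0.0005,0],[0,0,0]],[1,[0,0,0],[0,0,0]]]'
```

```text
time: 21.75
tool_pos: [0.5512, -0.1043, 0.0626]
ee_rot: [3.139, -0.0, 0.123]
wrist_force: [0.7, -4.7, -0.4]
width: 0.0005
finger_force: 2.6
```

```bash
python3 -m crank '[[1,[0,-0.0007,0],[0,0,0]],[1,[0,0,0],[0,0,0]]]'
```

```text
time: 21.95
tool_pos: [0.5513, -0.1043, 0.0626]
ee_rot: [3.138, -0.0, 0.123]
wrist_force: [-0.3, -6.0, -1.9]
width: 0.0005
finger_force: 3.3
```

```bash
python3 -m crank '[[1,[0,-0.0006,0],[0,0,0]],[1,[0,0,0],[0,0,0]],[1,[0,0,0],[0,0,0]]]'
```

```text
time: 22.25
tool_pos: [0.5512, -0.1042, 0.0626]
ee_rot: [3.137, -0.0, 0.123]
wrist_force: [1.5, -7.6, -1.3]
width: 0.0009
finger_force: 3.9
```

```bash
python3 -m crank '[[1,[0,-0.0008,0],[0,0,0]],[1,[0,0,0],[0,0,0]],[1,[0,0,0],[0,0,0]],[1,[0,0,0],[0,0,0]]]'
```

```text
time: 22.65
tool_pos: [0.5512, -0.1042, 0.0626]
ee_rot: [3.135, -0.0, 0.122]
wrist_force: [0.9, -9.8, -2.3]
width: 0.0005
finger_force: 4.7
```

```bash
python3 -m crank '[[1,[0,-0.0005,0],[0,0,0]],[1,[0,0,0],[0,0,0]],[1,[0,0,0],[0,0,0]],[1,[0,0,0],[0,0,0]],[1,[0,0,0],[0,0,0]],[1,[0,0,0],[0,0,0]]]'
```

```text
time: 23.25
tool_pos: [0.5512, -0.1042, 0.0626]
ee_rot: [3.135, -0.0, 0.122]
wrist_force: [2.4, -10.0, -2.2]
width: 0.0003
finger_force: 5.2
```

The plate holds at 10 N with no give. I'll back off slowly, rise, retreat and check.

```bash
python3 -m crank '[[1,[0,0.002,0],[0,0,0]],[1,[0,0.003,0],[0,0,0]],[1,[0,0.005,0],[0,0,0]],[1,[0,0.004,0],[0,0,0]],[1,[0,0,-0.04],[0,0,0]],[1,[0,0,-0.04],[0,0,0]],[1,[0,0,-0.04],[0,0,0]],[1,[0,0,0],[0,0,0]]]'; python3 -m crank '[[1,[-0.03,0.035,0],[0,0,0]],[1,[-0.03,0.035,0],[0,0,0]],[1,[-0.03,0.035,0],[0,0,0]],[1,[-0.03,0.035,0],[0,0,0]],[1,[-0.03,0.035,0],[0,0,0]],[1,[-0.03,0.035,0],[0,0,0]],[1,[0,0,0],[0,0,0]],[1,[0,0,0],[0,0,0]]]'
python3 - <<'E'
from h import *
for n in("top","scene"):
    s=depthmeas(n);np.savez(n+"9.npz",**s);a=dict(np.load(n+'0.npz'))
    print(shift(a,s,np.arange(-.04,.04,.004),.086,-.1,-.065,.03))
E
```

```text
time: 24.05
tool_pos: [0.5559, -0.115, 0.1903]
ee_rot: [3.137, -0.013, 0.124]
wrist_force: [0.7, 0.4, 0.6]
width: 0.0003
finger_force: 0.0
time: 24.85
tool_pos: [0.3991, -0.3449, 0.1816]
ee_rot: [-3.14, 0.0, 0.121]
wrist_force: [-0.2, 0.2, 0.1]
width: 0.0006
finger_force: 0.0
top {'mark': (42, np.float64(-57.59), np.float64(-57.31)), 'index': (24, np.float64(-56.72), np.float64(-56.71))}
(np.float64(28.130019641038643), np.float32(0.97557116))
scene {'mark': (79, np.float64(-56.85), np.float64(-56.77)), 'index': (37, np.float64(-56.64), np.float64(-56.59))}
(np.float64(28.62236927671887), np.float32(0.9778491))
```

```bash
python3 -c "
from bench import robot;print(robot.close_job())"
```

```text
the job is handed in; nothing more can be done
None
```

The job is handed in: I wound the plate about 8 mm past the mark, brought it back to within an estimated 0.2–0.9 mm of it, and it held a 10 N press without moving.

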